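Find the loose bolt of the flask clamp and hold its cover open

ROBOT

A 6-joint arm with a two-finger parallel gripper is mounted at the origin on the work surface. World frame = base frame: x ahead of the robot, y to its left, z up, the work surface at z = 0. Lengths are in m, angles in degrees, forces in N, time in s.
With the tool pointing down it reaches from about 0.25 to 0.725 m from the base axis. Payload 9.7 kg.
Tool frame: the origin (TCP) lies at the very end of the fingers, on their centre line; the grasp point (between the pads) lies 19 mm behind it; z points along the fingers, y is the direction in which the jaws open and shut (so a half turn about z gives the same grasp; the last joint's range is limited). The gripper opens to 85 mm and grips with 20 to 120 N. Pads are 22 mm wide; open, the fingers measure 114 mm over their backs; the gripper's body (76 mm by 85 mm) begins 54 mm behind the grasp point. The pads swing forward as they close: fully open they stand 13 mm farther back than shut.
Start: joints at [74.427, 4.979, 10.078, 95.1, 0, 90], TCP at [0.148, 0.53, 0.231] pointing down, gripper open.
Joint ranges: [-179.16, 179.16], [-48.56, 103.87], [-65.8, 70.77], [-126.05, 130.52], [-82.76, 87.17], [-180, 180]. Speed limits (degrees/s): [127.2, 127.2, 147.25, 180, 180, 180].

INTERFACE

Orientations are given as [roll, pitch, yaw] about the fixed x, y, z axes, in that order (R = Rz(yaw) Ry(pitch) Rx(roll)).
In Python, from workcell import bot, camera, ticket gives the robot as it stands.
- The arm moves only by the shell command python3 -m jog 'ROWS' [FORCE]. ROWS is a JSON object of lists of equal length, an entry for each row: "turn": the turn, a rotation vector about the world's x, y, z each as a share of 8 degrees, from -1 to 1, a list of three; "delta_pos": the shift along the world's x, y, z each as a share of 50 mm, from -1 to 1, a list of three; "hand": the opening, from -1 (shut) to 1 (fully open). A call has exactly 10 rows; each row shifts and turns the commanded pose from where the row before left it; what a row does not reach is not made up. A row lasts 1/10 s, in which the tool goes at most 50 mm and 8.59 degrees, less where a joint would pass 70% of its speed; a pose out of reach is approached as far as the arm can. A call with a number of a shift or a turn outside -1 to 1 is refused whole. A call with a gripper value outside its range is refused whole. The fingers move at their own pace and stop on an object; FORCE is the grip in N (left out, the last holds). Time passes only in rows, so rows that do not move let the fingers close, or fill a call up. It gives the time, the measured TCP pose, the force and the opening at its end, in the units of the state.
- bot.get_obs(): the state, without advancing time (a new reading comes with each control period).
- camera(name): name is "scene" or "top"; returns a dict with "frame" (400x640x3 uint8, red, green, blue), "range_z" (400x640 float32, m along the optical axis (not along the pixel's ray), 0 where there is no reading), "fx", "fy", "cx", "cy" (pixels), "k1" (the pictures are not rectified: a ray, as slopes to the right and down, at radius r is drawn at 1 + k1 r^2 times it, then the intrinsics apply), "extrinsics" (4x4, takes a point from world to camera coordinates). Camera axes: x right, y up, looking along -z (the intrinsics and any distortion apply to the point x, -y, -z); pixel columns grow to the right and rows downward; lengths in m; the calibration is good to about 2 mm. A picture is of the moment at which its call begins.
- ticket.job_done(): hands the job in, once; it reports no verdict.
The state is a dict: "time": time; "q": joint angles; "qd": joint speeds; "joint_efforts": joint torques, N m; "ee_pos": TCP position; "tcp_rot": TCP orientation; "wrist_force": force on the tool from outside, world axes, zero at the start; "torque": the same for the moment, N m; "opening": finger opening in m.
Only numpy, scipy, OpenCV 4.12 (cv2) and the standard library are available. Lean on these libraries where they do the work, as an engineer would, in place of code of your own. Each camera call takes 0.05 s, during which the arm holds its last target.

TASK

One of the three bolts of the denture-flask clamp is loose: tap the bolt heads from above until you find the one that gives way, pressing it down until it stops, while all the covers stay shut. Then lift the hinged cover just behind that bolt by its black tab to at least 45 degrees so that a colleague can reach the lock screw under it, and finish while still holding it open with the fingers, as it falls shut when let go. Keep the other two covers shut throughout and do not disturb the wax tin, the bur stand or the gypsum model.

Things in the scene. Friction and masses are not known exactly. Their poses are not given: they have to be found in the camera images.
- clamp: Denture-flask clamp: fixed grey metal block 144 (x) x 300 (y) x 55 (z) mm on the bench. Origin: centre of its underside; x points away from the robot (turned by up to 0.35 rad), z up. Three steel hex bolts stand in its top in a row near the edge facing the robot (x = -45; y = +95 (a), 0 (b), -95 mm (c)); behind each (+x) is its own hinged cover, shut at the start, over a small lock screw.
- bolt_a (a joint): Bolt a, at the clamp's +y end: depth sunk, 0 at the start, 0.006 m fully down. Two bolts are tight: pressed from above they stop dead (under 1 mm). One, not the same each time and looking no different, is loose: pressed down on its head it sinks 6 mm against about 2 N of friction, stops, and stays down when released.
- bolt_a_head (a point): Centre of the flat top face of bolt a's hex head (24 mm across flats, 12 mm tall; top face 79 mm above the bench before it sinks). Moves with the bolt.
- cover_a (a joint): Cover a, directly behind bolt a: opening angle, 0 shut, stop at 1.2 rad (69 degrees). The edge near the bolt swings up and away from the robot. 60 to 130 g, almost no friction: it falls shut when let go, from any angle. Its plate is 60 (x) x 52 (y) mm, top 70 mm above the bench when shut.
- cover_a_tab (a point): Point to pinch on the black upright grip tab of cover a: on its centre plane, 27 mm above the cover's plate, 11 mm below the tab's top. The tab is 12 mm thick (clamp y), 24 mm long (x), 38 mm tall, rigid with the cover. Shut, the point lies 40 mm nearer the robot than the hinge line and 40 mm above it. Pinched across its thickness, the tab pivots between the fingers.
- cover_a_hinge (a point): Middle of cover a's hinge line, which runs along the clamp's y at the cover's far (+x) edge: 60 mm from the clamp's origin in x, 57 mm above the bench.
- bolt_b (a joint): Bolt b, in the middle: depth sunk, 0 at the start, 0.006 m fully down. Two bolts are tight: pressed from above they stop dead (under 1 mm). One, not the same each time and looking no different, is loose: pressed down on its head it sinks 6 mm against about 2 N of friction, stops, and stays down when released.
- bolt_b_head (a point): Centre of the flat top face of bolt b's hex head (24 mm across flats, 12 mm tall; top face 79 mm above the bench before it sinks). Moves with the bolt.
- cover_b (a joint): Cover b, directly behind bolt b: opening angle, 0 shut, stop at 1.2 rad (69 degrees). The edge near the bolt swings up and away from the robot. 60 to 130 g, almost no friction: it falls shut when let go, from any angle. Its plate is 60 (x) x 52 (y) mm, top 70 mm above the bench when shut.
- cover_b_tab (a point): Point to pinch on the black upright grip tab of cover b: on its centre plane, 27 mm above the cover's plate, 11 mm below the tab's top. The tab is 12 mm thick (clamp y), 24 mm long (x), 38 mm tall, rigid with the cover. Shut, the point lies 40 mm nearer the robot than the hinge line and 40 mm above it. Pinched across its thickness, the tab pivots between the fingers.
- cover_b_hinge (a point): Middle of cover b's hinge line, which runs along the clamp's y at the cover's far (+x) edge: 60 mm from the clamp's origin in x, 57 mm above the bench.
- bolt_c (a joint): Bolt c, at the clamp's -y end: depth sunk, 0 at the start, 0.006 m fully down. Two bolts are tight: pressed from above they stop dead (under 1 mm). One, not the same each time and looking no different, is loose: pressed down on its head it sinks 6 mm against about 2 N of friction, stops, and stays down when released.
- bolt_c_head (a point): Centre of the flat top face of bolt c's hex head (24 mm across flats, 12 mm tall; top face 79 mm above the bench before it sinks). Moves with the bolt.
- cover_c (a joint): Cover c, directly behind bolt c: opening angle, 0 shut, stop at 1.2 rad (69 degrees). The edge near the bolt swings up and away from the robot. 60 to 130 g, almost no friction: it falls shut when let go, from any angle. Its plate is 60 (x) x 52 (y) mm, top 70 mm above the bench when shut.
- cover_c_tab (a point): Point to pinch on the black upright grip tab of cover c: on its centre plane, 27 mm above the cover's plate, 11 mm below the tab's top. The tab is 12 mm thick (clamp y), 24 mm long (x), 38 mm tall, rigid with the cover. Shut, the point lies 40 mm nearer the robot than the hinge line and 40 mm above it. Pinched across its thickness, the tab pivots between the fingers.
- cover_c_hinge (a point): Middle of cover c's hinge line, which runs along the clamp's y at the cover's far (+x) edge: 60 mm from the clamp's origin in x, 57 mm above the bench.
- wax_tin: Bystander: closed round aluminium wax tin, 76 mm diameter, 25 mm tall, loose, beyond the clamp's +y end. Origin: centre of its underside.
- bur_stand: Bystander: blue block 50 x 40 x 22 mm with six upright burs (49 mm tall in all), loose, beyond the clamp's -y end. Origin: centre of its underside.
- gypsum_model: Bystander: gypsum dental model, about 65 x 62 mm, 27 mm tall, loose, behind the clamp (+x). Origin: centre of its underside.

How it is judged (in metres and radians):
On the way:
1. the loose bolt has been pressed down while all covers are shut (value of joint any of bolt_a, bolt_b, bolt_c above 0.004 m and value of joint each of cover_a, cover_b, cover_c below 0.1 rad), for 0.1 s.
At the end, for the whole second after the job is handed in: One bolt, the loose one, is sunk by more than 4 mm; the cover behind it is held open more than 0.7 rad (40 degrees), still (under 0.15 rad/s), with the fingers in contact with it; the other two covers are shut (under 0.1 rad) (((value of joint bolt_a above 0.004 m and value of joint cover_a above 0.7 rad and velocity of joint cover_a between -0.15 and 0.15 rad/s and contact force between the fingers and cover_a above 0.2 N and value of joint each of cover_b, cover_c below 0.1 rad) or (value of joint bolt_b above 0.004 m and value of joint cover_b above 0.7 rad and velocity of joint cover_b between -0.15 and 0.15 rad/s and contact force between the fingers and cover_b above 0.2 N and value of joint each of cover_a, cover_c below 0.1 rad) or (value of joint bolt_c above 0.004 m and value of joint cover_c above 0.7 rad and velocity of joint cover_c between -0.15 and 0.15 rad/s and contact force between the fingers and cover_c above 0.2 N and value of joint each of cover_a, cover_b below 0.1 rad))); the arm keeps its last pose, push and grip.
It fails at once if a cover is lifted (over 0.2 rad) whose bolt has not been found loose ((value of joint cover_a above 0.2 rad and value of joint bolt_a below 0.003 m) or (value of joint cover_b above 0.2 rad and value of joint bolt_b below 0.003 m) or (value of joint cover_c above 0.2 rad and value of joint bolt_c below 0.003 m)).
It fails at once if the wax tin, bur stand or gypsum model is moved by more than 20 mm (distance of any of wax_tin, bur_stand, gypsum_model from where it was at the start of the episode above 0.02 m).
It also fails if it takes over 56 s, if anything falls off the work surface, if the arm or the gripper's body presses on something with over 40 N, if the wrist force passes 120 N, or if a joint passes its speed limit or range.

## Working session

There is one attempt and no reset: what is moved stays moved. The work goes in short steps, Python scripts to look and compute and a shell command to move; the robot and the scene stay as the last step left them, time stands still between calls to the robot, and variables do not carry over. Pictures are saved under pics/ and viewed, and the job is handed in when it is done.

```bash
mkdir -p pics; ls
python3 - <<'E'
from workcell import bot,camera
import cv2,json
o=bot.get_obs(); print(o)
for n in("scene","top"):
    c=camera(n); cv2.imwrite(f"pics/{n}0.png",c["frame"][:,:,::-1])
    print(n,c["fx"],c["fy"],c["cx"],c["cy"],c["k1"],c["extrinsics"])
E
```

```text
pics
{'time': 0.0, 'q': array([ 7.44276478e+01,  5.01093897e+00,  1.00333172e+01,  9.50988998e+01,
       -1.27448849e-03,  8.99996680e+01]), 'qd': array([ 0.06625205,  0.02717213,  0.04902169, -0.09221344, -0.1270937 ,
        0.00531755]), 'joint_efforts': array([-6.24336753e-04, -5.20383990e+01,  4.64810443e+01,  1.62805634e-02,
       -2.86572242e-05, -1.21229695e-05]), 'ee_pos': array([0.1475942 , 0.52958594, 0.23057443]), 'tcp_rot': array([-1.79923478e+02,  1.27404396e-03,  1.64427981e+02]), 'wrist_force': array([ 0.54848798,  0.04466417, -0.08107504]), 'torque': array([ 0.00091553,  0.03177196, -0.01618788]), 'opening': 0.08536034294424975}
scene 428.11652669244654 428.11652669244654 316.01238016910054 197.19471834140347 -0.07971563474088196 [[-0.288857    0.95733654 -0.00826952  0.1743139 ]
 [-0.52414519 -0.15091025  0.83815149  0.2720577 ]
 [ 0.80114509  0.24644035  0.54537482 -1.51742447]
 [ 0.          0.          0.          1.        ]]
top 463.1670549464902 463.1670549464902 319.94372501361465 201.63731802598522 -0.042398894337337005 [[ 0.01523327 -0.99941667  0.03056589  0.00640464]
 [ 0.99847477  0.0168271   0.05258315 -0.63165738]
 [-0.05306681  0.02971825  0.99814866 -1.06339825]
 [ 0.          0.          0.          1.        ]]
```

View pics/scene0.png

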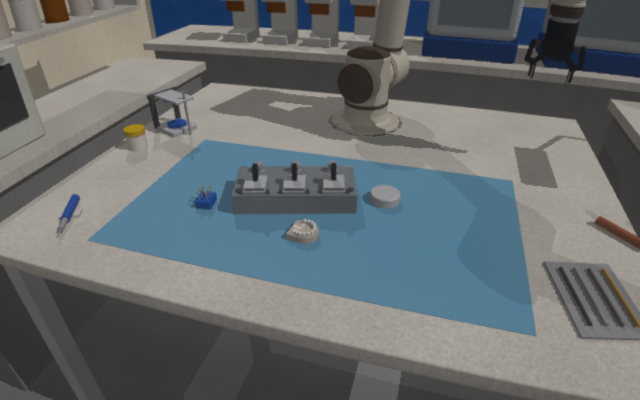

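View pics/top0.png

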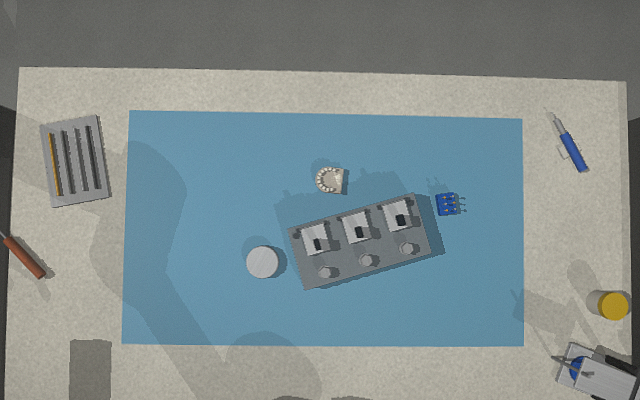

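The top view shows the clamp at about (365,240) with its bolts near (326,271), (366,260) and (408,247) and its black tabs near (317,243), (359,231) and (401,217). The tin is at (262,262), the bur stand at (448,204) and the gypsum model at (331,180).

```bash
cat > h.py <<'E'
import numpy as np, cv2
def Kd(c): return np.array([[c["fx"],0,c["cx"]],[0,c["fy"],c["cy"]],[0,0,1]]), np.array([c["k1"],0,0,0.])
def ray(c,uv):
    K,d=Kd(c); uv=np.asarray(uv,float).reshape(-1,1,2)
    p=cv2.undistortPoints(uv,K,d).reshape(-1,2)
    R=c["extrinsics"][:3,:3];t=c["extrinsics"][:3,3]
    D=np.c_[p[:,0],-p[:,1],-np.ones(len(p))]@R
    return -R.T@t, D   # D scaled per unit optical depth
def onz(c,uv,z):
    o,D=ray(c,uv); return o+D*((z-o[2])/D[:,2])[:,None]
def cloud(c):
    v,u=np.mgrid[0:400,0:640]; o,D=ray(c,np.c_[u.ravel(),v.ravel()])
    return (o+D*c["range_z"].reshape(-1,1)).reshape(400,640,3)
def proj(c,P):
    P=np.asarray(P,float).reshape(-1,3); E=c["extrinsics"]
    q=P@E[:3,:3].T+E[:3,3]; q=q*[1,-1,-1]
    K,d=Kd(c); return cv2.projectPoints(q,np.zeros(3),np.zeros(3),K,d)[0].reshape(-1,2)
E
python3 - <<'E'
from workcell import camera
from h import *
c=camera("top"); P=cloud(c); f=c["frame"]
np.set_printoptions(precision=4,suppress=True)
roi=np.zeros((400,640),bool); roi[180:300,280:450]=1
z=P[...,2]
def comps(m,name,zt=None,amin=8):
    n,l,s,ct=cv2.connectedComponentsWithStats(m.astype(np.uint8))
    for i in range(1,n):
        if s[i,4]>=amin:
            pp=P[l==i]; print(name,s[i],ct[i],np.median(pp,0), onz(c,ct[i],zt)[0] if zt else "")
g=roi&(f.max(2)<45)
comps(g,"black",.108)
comps(roi&(z>.095),"tabz",.108)
comps(roi&(z>.074)&(z<.088),"boltz",.079)
top=roi&(z>.045)&(z<.065)
ct=cv2.findContours((roi&(z>.045)).astype(np.uint8),cv2.RETR_EXTERNAL,cv2.CHAIN_APPROX_NONE)[0]
k=max(ct,key=cv2.contourArea); r=cv2.minAreaRect(k); b=cv2.boxPoints(r); print(r); W=onz(c,b,.055); print(W, W.mean(0))
print(np.linalg.norm(W-np.roll(W,1,0),axis=1))
cv2.imwrite("pics/topz.png",cv2.resize(f[180:300,230:480,::-1],None,fx=3.2,fy=3.2,interpolation=cv2.INTER_CUBIC))
E
```

```text
black [397 220   8   6  15] [400.     223.4667] [ 0.5816 -0.1545  0.0952] [ 0.5827 -0.153   0.108 ]
tabz [397 214   9  12  73] [400.9726 219.5616] [ 0.5902 -0.1552  0.1069] [ 0.5911 -0.1551  0.108 ]
tabz [355 226   8  12  67] [358.8209 231.7015] [ 0.5632 -0.0651  0.1071] [ 0.5638 -0.0647  0.108 ]
tabz [313 239   8  12  63] [316.3333 244.1905] [0.5363 0.0262 0.1068] [0.536  0.0256 0.108 ]
boltz [402 242  12  13 101] [406.9307 248.0198] [ 0.5291 -0.1747  0.0783] [ 0.5291 -0.1747  0.079 ]
boltz [360 254  12  13 101] [365.6931 260.1386] [ 0.5016 -0.0843  0.0786] [ 0.5015 -0.0838  0.079 ]
boltz [319 267  12  12 109] [324.2294 272.3119] [0.4744 0.0071 0.0778] [0.4739 0.0067 0.079 ]
((359.2228088378906, 240.70306396484375), (64.61251831054688, 134.21446228027344), 73.95099639892578)
[[ 0.5686  0.0932  0.055 ]
 [ 0.657  -0.1973  0.055 ]
 [ 0.5171 -0.2388  0.055 ]
 [ 0.4311  0.0509  0.055 ]] [ 0.5435 -0.073   0.055 ]
[0.1439 0.3036 0.1459 0.3022]
```

View pics/topz.png

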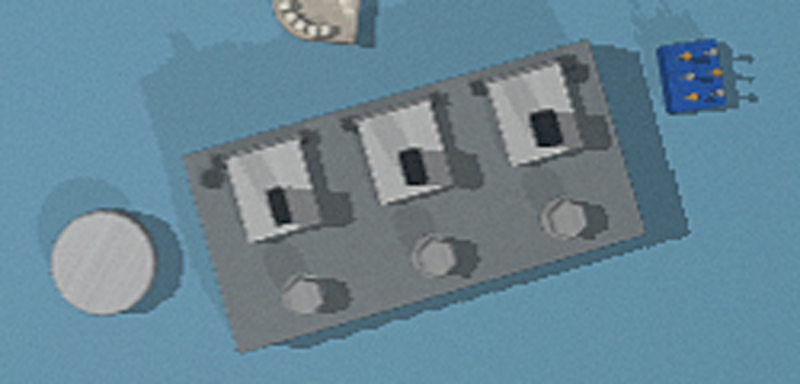

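```bash
python3 -m jog '{"delta_pos":[[0.5,-0.8,0],[0.5,-0.8,0],[0.5,-0.8,0],[0.5,-0.8,0],[0.5,-0.8,0],[0.5,-0.8,0],[0.5,-0.8,0],[0.5,-0.8,0],[0.5,-0.8,0],[0.5,-0.8,0]],"turn":[[0,0,0.4],[0,0,0.4],[0,0,0.4],[0,0,0.4],[0,0,0.4],[0,0,0.4],[0,0,0.4],[0,0,0.4],[0,0,0.4],[0,0,0.4]],"hand":[-1,-1,-1,-1,-1,-1,-1,-1,-1,-1]}' 30; python3 -c "
from workcell import bot
o=bot.get_obs();print(o)"
```

```text
time: 1.15
ee_pos: [0.3982, 0.1279, 0.2313]
tcp_rot: [180.0, 0.0, -163.4]
wrist_force: [-0.2, 1.7, 0.2]
opening: 0.0001
{'time': 1.15, 'q': array([ 1.78083439e+01, -1.29222142e+01, -6.80778094e+00,  9.60898330e+01,
        3.77986230e-03,  1.24778741e+00]), 'qd': array([-6.40911057e+01,  1.27165769e+01,  1.00332191e+01, -2.65596510e+00,
       -2.22812099e-02, -9.54463000e+01]), 'joint_efforts': array([  8.21090788, -36.07307911,  44.79926705,   0.91447469,
        -0.08664   ,   2.73032896]), 'ee_pos': array([0.39819578, 0.1279304 , 0.23131521]), 'tcp_rot': array([ 1.79995685e+02,  2.45120831e-02, -1.63439444e+02]), 'wrist_force': array([-0.2018911 ,  1.73634978,  0.19368162]), 'torque': array([ 0.07447844, -0.06841167, -0.00264754]), 'opening': 0.00012626488842222282}
```

```bash
python3 -m jog '{"delta_pos":[[0.5,-0.8,0],[0.5,-0.8,0],[0.52,-0.83,0],[0,0,-0.9],[0,0,-0.9],[0,0,-0.9],[0,0,-0.2],[0,0,-0.05],[0,0,0],[0,0,0]],"turn":[[0,0,0.04],[0,0,0],[0,0,0],[0,0,0],[0,0,0],[0,0,0],[0,0,0],[0,0,0],[0,0,0],[0,0,0]],"hand":[-1,-1,-1,-1,-1,-1,-1,-1,-1,-1]}' 30
python3 - <<'E'
from workcell import camera
import cv2
c=camera("top");cv2.imwrite("pics/t1.png",cv2.resize(c["frame"][180:320,230:480,::-1],None,fx=3.2,fy=3.2))
E
```

```text
time: 2.15
ee_pos: [0.475, 0.0085, 0.0862]
tcp_rot: [-179.9, 0.2, -163.2]
wrist_force: [-0.4, 0.5, 0.2]
opening: 0.0
```

View pics/t1.png

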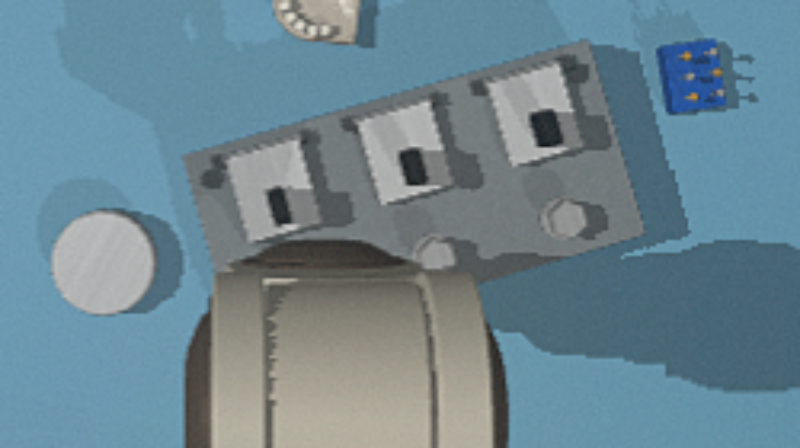

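The picture shows the arm over bolt a, with all covers shut; the bolt itself is hidden under the wrist. Next I press down gently.

```bash
python3 -m jog '{"delta_pos":[[0,-0.02,-0.03],[0,-0.02,-0.03],[0,0,-0.03],[0,0,-0.02],[0,0,-0.02],[0,0,-0.02],[0,0,-0.02],[0,0,-0.02],[0,0,0],[0,0,0]],"turn":[[0,0,0],[0,0,0],[0,0,0],[0,0,0],[0,0,0],[0,0,0],[0,0,0],[0,0,0],[0,0,0],[0,0,0]],"hand":[-1,-1,-1,-1,-1,-1,-1,-1,-1,-1]}' 30
```

```text
time: 3.2
ee_pos: [0.4742, 0.0062, 0.0787]
tcp_rot: [-179.9, 0.2, -163.3]
wrist_force: [-14.7, -0.0, 36.6]
opening: 0.0002
```

Bolt a stops dead at z = 0.0787 with 37 N, so it is tight. Bolt b is next.

```bash
python3 -m jog '{"delta_pos":[[0,0,0.5],[0.27,-0.9,0],[0.28,-0.9,0],[0,0,-0.3],[0,0,-0.1],[0,0,0],[0,0,0],[0,0,0],[0,0,0],[0,0,0]],"turn":[[0,0,0],[0,0,0],[0,0,0],[0,0,0],[0,0,0],[0,0,0],[0,0,0],[0,0,0],[0,0,0],[0,0,0]],"hand":[-1,-1,-1,-1,-1,-1,-1,-1,-1,-1]}' 30; python3 -m jog '{"delta_pos":[[0,0,-0.02],[0,0,-0.02],[0,0,-0.02],[0,0,-0.02],[0,0,-0.02],[0,0,0],[0,0,0],[0,0,0],[0,0,0],[0,0,0]],"turn":[[0,0,0],[0,0,0],[0,0,0],[0,0,0],[0,0,0],[0,0,0],[0,0,0],[0,0,0],[0,0,0],[0,0,0]],"hand":[-1,-1,-1,-1,-1,-1,-1,-1,-1,-1]}'
```

```text
time: 4.2
ee_pos: [0.5011, -0.0833, 0.0792]
tcp_rot: [180.0, -0.0, -163.2]
wrist_force: [0.9, 0.7, -0.3]
opening: -0.0001
time: 5.2
ee_pos: [0.5016, -0.0835, 0.0787]
tcp_rot: [-179.9, 0.2, -163.2]
wrist_force: [-14.2, 2.6, 34.8]
opening: 0.0001
```

Bolt b is tight too (35 N at 0.0787), which leaves c.

```bash
python3 -m jog '{"delta_pos":[[0,0,0.5],[0.27,-0.9,0],[0.28,-0.91,0],[0,0,-0.3],[0,0,-0.08],[0,0,0],[0,0,0],[0,0,0],[0,0,0],[0,0,0]],"turn":[[0,0,0],[0,0,0],[0,0,0],[0,0,0],[0,0,0],[0,0,0],[0,0,0],[0,0,0],[0,0,0],[0,0,0]],"hand":[-1,-1,-1,-1,-1,-1,-1,-1,-1,-1]}' 30; python3 -m jog '{"delta_pos":[[0,0,-0.02],[0,0,-0.02],[0,0,-0.02],[0,0,-0.02],[0,0,-0.02],[0,0,0],[0,0,0],[0,0,0],[0,0,0],[0,0,0]],"turn":[[0,0,0],[0,0,0],[0,0,0],[0,0,0],[0,0,0],[0,0,0],[0,0,0],[0,0,0],[0,0,0],[0,0,0]],"hand":[-1,-1,-1,-1,-1,-1,-1,-1,-1,-1]}'
```

```text
time: 6.2
ee_pos: [0.5288, -0.1738, 0.0807]
tcp_rot: [-180.0, 0.0, -163.2]
wrist_force: [-0.7, -0.2, 0.4]
opening: 0.0001
time: 7.2
ee_pos: [0.5286, -0.1742, 0.0753]
tcp_rot: [180.0, -0.0, -163.3]
wrist_force: [-0.4, 0.2, -0.7]
opening: -0.0003
```

Bolt c gives way. I'll keep pressing until it stops.

```bash
python3 -m jog '{"delta_pos":[[0,0,-0.02],[0,0,-0.02],[0,0,-0.02],[0,0,-0.02],[0,0,-0.02],[0,0,0],[0,0,0],[0,0,0],[0,0,0],[0,0,0]],"turn":[[0,0,0],[0,0,0],[0,0,0],[0,0,0],[0,0,0],[0,0,0],[0,0,0],[0,0,0],[0,0,0],[0,0,0]],"hand":[-1,-1,-1,-1,-1,-1,-1,-1,-1,-1]}'
```

```text
time: 8.2
ee_pos: [0.529, -0.1743, 0.0729]
tcp_rot: [-179.9, 0.1, -163.3]
wrist_force: [-7.0, 2.9, 20.6]
opening: -0.0001
```

Bolt c bottomed out after about 6 mm. Next I go above tab c with the jaws open.

```bash
python3 -m jog '{"delta_pos":[[0,0,0.85],[0,0,0.85],[0.62,0.19,0],[0.62,0.19,0],[0,0,0],[0,0,0],[0,0,0],[0,0,0],[0,0,0],[0,0,0]],"turn":[[0,0,0.02],[0,0,0],[0,0,0],[0,0,0],[0,0,0],[0,0,0],[0,0,0],[0,0,0],[0,0,0],[0,0,0]],"hand":[-1,-1,0.2,0.2,0.2,0.2,0.2,0.2,0.2,0.2]}' 40
python3 - <<'E'
from workcell import camera
import cv2
c=camera("top");cv2.imwrite("pics/t2.png",cv2.resize(c["frame"][160:320,270:480,::-1],None,fx=3.5,fy=3.5))
c=camera("scene");cv2.imwrite("pics/s2.png",cv2.resize(c["frame"][100:260,180:380,::-1],None,fx=3.5,fy=3.5))
E
```

```text
time: 9.2
ee_pos: [0.5904, -0.1554, 0.1556]
tcp_rot: [-180.0, 0.0, -163.1]
wrist_force: [-0.4, -0.0, -0.1]
opening: 0.0515
```

View pics/s2.png

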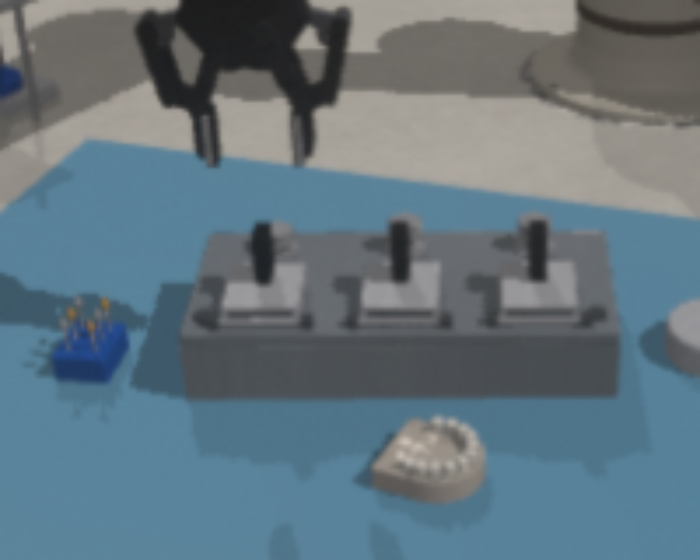

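View pics/t2.png

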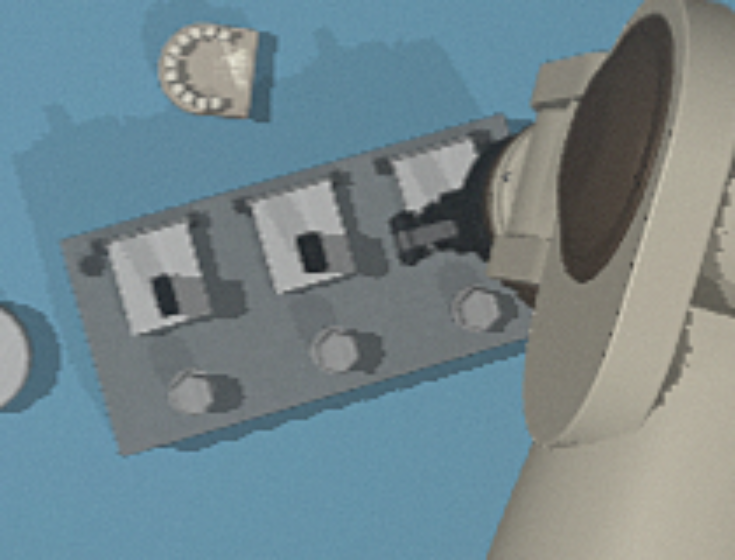

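The scene view shows the open jaws at pixels 205 and 303 straddling tab c at 262, and all covers are shut. I'll descend and pinch.

```bash
python3 -m jog '{"delta_pos":[[0,0,-0.6],[0,0,-0.6],[0,0,-0.3],[0,0,-0.05],[0,0,0],[0,0,0],[0,0,0],[0,0,0],[0,0,0],[0,0,0]],"turn":[[0,0,0],[0,0,0],[0,0,0],[0,0,0],[0,0,0],[0,0,0],[0,0,0],[0,0,0],[0,0,0],[0,0,0]],"hand":[0.2,0.2,0.2,0.2,0.2,0.2,-1,-1,-1,-1]}' 40
python3 - <<'E'
from workcell import camera
import cv2
c=camera("scene");cv2.imwrite("pics/s3.png",cv2.resize(c["frame"][100:260,180:380,::-1],None,fx=3.5,fy=3.5))
E
```

```text
time: 10.3
ee_pos: [0.5915, -0.1569, 0.0788]
tcp_rot: [-179.8, 0.1, -163.2]
wrist_force: [2.0, -9.9, 1.8]
opening: 0.0111
```

View pics/s3.png

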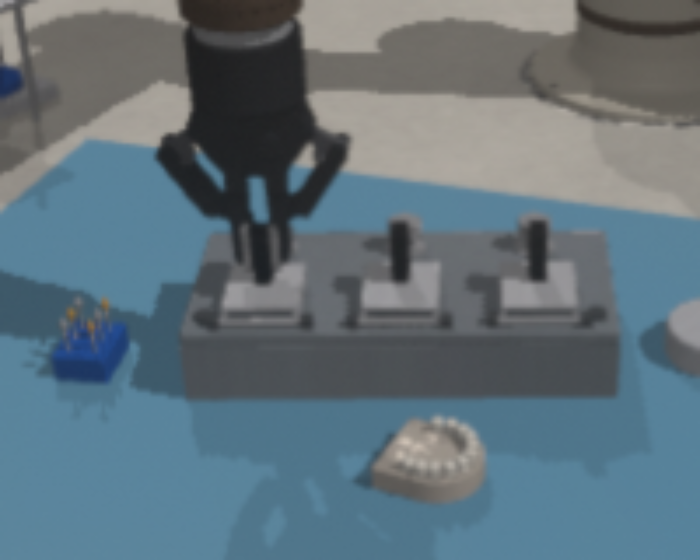

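The picture shows the fingers around tab c at (262,245). The 10 N side load means the tab sits about 1.2 mm toward -y, so I'll fold that correction in. I'll compute the arc table.

Run:
```python
import numpy as np
th=np.r_[np.linspace(0,57,20)]
a=np.radians(135-th);p=56.57*np.c_[np.cos(a),np.sin(a)]
d=np.diff(p,axis=0)/50
y=np.radians(16.9)
for t,r in zip(th[1:],d): print(t,[round(v,3) for v in (r[0]*np.cos(y),r[0]*np.sin(y),r[1])])
```

```text
3.0 [np.float64(0.041), np.float64(0.012), np.float64(0.041)]
6.0 [np.float64(0.043), np.float64(0.013), np.float64(0.038)]
9.0 [np.float64(0.045), np.float64(0.014), np.float64(0.036)]
12.0 [np.float64(0.047), np.float64(0.014), np.float64(0.034)]
15.0 [np.float64(0.048), np.float64(0.015), np.float64(0.031)]
18.0 [np.float64(0.05), np.float64(0.015), np.float64(0.028)]
21.0 [np.float64(0.051), np.float64(0.016), np.float64(0.026)]
24.0 [np.float64(0.052), np.float64(0.016), np.float64(0.023)]
27.0 [np.float64(0.053), np.float64(0.016), np.float64(0.02)]
30.0 [np.float64(0.054), np.float64(0.017), np.float64(0.017)]
33.0 [np.float64(0.055), np.float64(0.017), np.float64(0.014)]
36.0 [np.float64(0.056), np.float64(0.017), np.float64(0.011)]
39.0 [np.float64(0.056), np.float64(0.017), np.float64(0.008)]
42.0 [np.float64(0.057), np.float64(0.017), np.float64(0.005)]
45.0 [np.float64(0.057), np.float64(0.017), np.float64(0.002)]
48.0 [np.float64(0.057), np.float64(0.017), np.float64(-0.002)]
51.0 [np.float64(0.057), np.float64(0.017), np.float64(-0.005)]
54.0 [np.float64(0.056), np.float64(0.017), np.float64(-0.008)]
57.0 [np.float64(0.056), np.float64(0.017), np.float64(-0.011)]
```

```bash
python3 -m jog '{"delta_pos":[[0.007,-0.024,0],[0.041,0.012,0.041],[0.043,0.013,0.038],[0.045,0.014,0.036],[0.047,0.014,0.034],[0.048,0.015,0.031],[0.05,0.015,0.028],[0.051,0.016,0.026],[0,0,0],[0,0,0]],"turn":[[0,0,0],[0,0,0],[0,0,0],[0,0,0],[0,0,0],[0,0,0],[0,0,0],[0,0,0],[0,0,0],[0,0,0]],"hand":[-1,-1,-1,-1,-1,-1,-1,-1,-1,-1]}' 40
python3 - <<'E'
from workcell import camera
import cv2
c=camera("scene");cv2.imwrite("pics/s4.png",cv2.resize(c["frame"][100:260,180:380,::-1],None,fx=3.5,fy=3.5))
E
```

```text
time: 11.35
ee_pos: [0.6061, -0.1525, 0.0886]
tcp_rot: [-179.9, -0.2, -163.1]
wrist_force: [-3.5, -6.8, -3.8]
opening: 0.0109
```

View pics/s4.png

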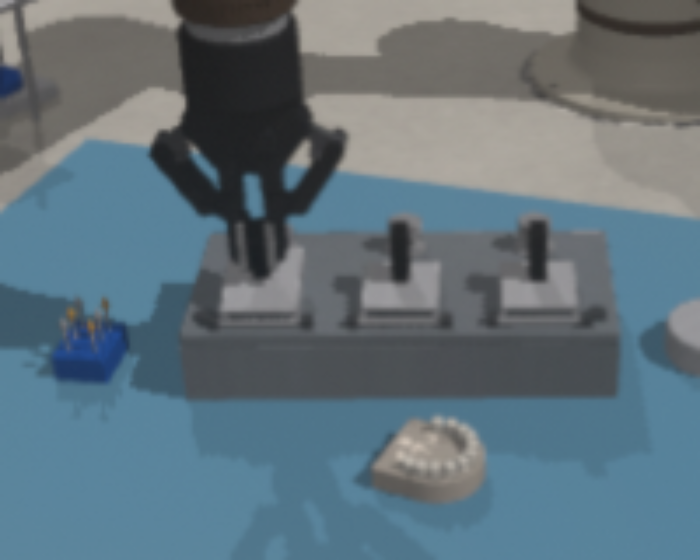

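Cover c is lifting at (262,280), the other two are shut and the forces are low. I'll continue.

```bash
python3 -m jog '{"delta_pos":[[0.052,0.016,0.023],[0.053,0.016,0.02],[0.054,0.015,0.017],[0.055,0.015,0.014],[0.056,0.015,0.011],[0.056,0.015,0.008],[0.057,0.015,0.005],[0.057,0.017,0.002],[0,0,0],[0,0,0]],"turn":[[0,0,0],[0,0,0],[0,0,0],[0,0,0],[0,0,0],[0,0,0],[0,0,0],[0,0,0],[0,0,0],[0,0,0]],"hand":[-1,-1,-1,-1,-1,-1,-1,-1,-1,-1]}' 40; python3 -m jog '{"delta_pos":[[0.057,0.017,-0.002],[0.057,0.017,-0.005],[0.056,0.017,-0.008],[0.056,0.017,-0.011],[0,0,0],[0,0,0],[0,0,0],[0,0,0],[0,0,0],[0,0,0]],"turn":[[0,0,0],[0,0,0],[0,0,0],[0,0,0],[0,0,0],[0,0,0],[0,0,0],[0,0,0],[0,0,0],[0,0,0]],"hand":[-1,-1,-1,-1,-1,-1,-1,-1,-1,-1]}' 40
python3 - <<'E'
from workcell import camera
from h import *
c=camera("scene");cv2.imwrite("pics/s5.png",cv2.resize(c["frame"][100:260,180:380,::-1],None,fx=3.5,fy=3.5))
t=camera("top");cv2.imwrite("pics/t5.png",cv2.resize(t["frame"][160:320,270:480,::-1],None,fx=3.5,fy=3.5))
# scene cloud in clamp frame about cover c hinge
y=np.radians(16.9);ex=np.array([np.cos(y),np.sin(y),0]);ey=np.array([-np.sin(y),np.cos(y),0])
O=np.array([.529,-.1745,0])+45*.001*ex
P=cloud(c)-O; X=P@ex;Y=P@ey;Z=P[...,2]
m=(abs(Y)<.024)&(abs(Y)>.012)&(X>.0)&(X<.09)&(Z>.06)&(Z<.16)&(c["range_z"]>0)&(c["frame"].min(2)>70)
q=np.c_[X[m],Z[m]]; print(m.sum()); 
f=cv2.fitLine(q.astype(np.float32),cv2.DIST_HUBER,0,0.001,.001).ravel(); print(f,np.degrees(np.arctan2(f[1],f[0])))
print(q[::max(1,len(q)//25)].round(3).tolist())
E
```

```text
time: 12.4
ee_pos: [0.6282, -0.1458, 0.0939]
tcp_rot: [-180.0, -0.2, -163.1]
wrist_force: [-3.2, -4.3, -0.0]
opening: 0.0113
time: 13.4
ee_pos: [0.6397, -0.1424, 0.093]
tcp_rot: [-180.0, -0.1, -163.1]
wrist_force: [-3.6, -3.5, 1.3]
opening: 0.0115
185
[ 0.6974985  -0.71658623  0.05293292  0.08245105] -45.773342
[[0.076, 0.134], [0.03, 0.106], [0.081, 0.13], [0.065, 0.118], [0.038, 0.1], [0.037, 0.097], [0.066, 0.108], [0.045, 0.093], [0.049, 0.093], [0.048, 0.089], [0.048, 0.087], [0.05, 0.085], [0.052, 0.084], [0.053, 0.081], [0.057, 0.081], [0.057, 0.079], [0.06, 0.08], [0.057, 0.075], [0.06, 0.075], [0.06, 0.074], [0.062, 0.073], [0.064, 0.072], [0.062, 0.07], [0.065, 0.069], [0.065, 0.066], [0.067, 0.065], [0.067, 0.065]]
```

View pics/s5.png

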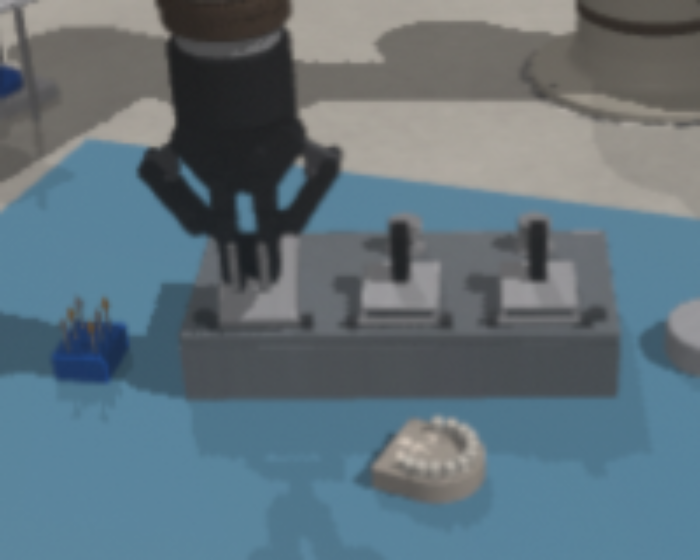

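View pics/t5.png

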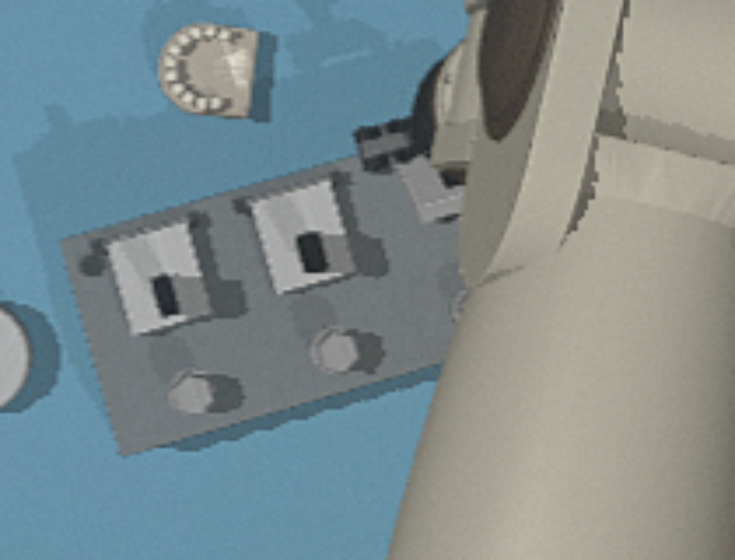

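The picture shows cover c tilted well up, with the tab between the fingers at (250,262) and covers a and b shut. My line fit included finger pixels, so I'll redo it on the plate only.

Run:
```python
from workcell import camera,bot
from h import *
y=np.radians(16.9);ex=np.array([np.cos(y),np.sin(y),0]);ey=np.array([-np.sin(y),np.cos(y),0])
c=camera("scene")
for k,n in enumerate("cba"):
    O=np.array([.529,-.1745,0])+45*.001*ex+ey*.095*k
    P=cloud(c)-O; X=P@ex;Y=P@ey;Z=P[...,2]
    m=(abs(Y)<.023)&(X>-.005)&(X<.063)&(Z>.062)&(Z<.12)&(c["frame"].min(2)>100)
    if k==0: m&=(abs(Y)>.014)
    q=np.c_[X[m],Z[m]]; f=cv2.fitLine(q.astype(np.float32),cv2.DIST_WELSCH,0.002,0.001,.001).ravel()
    r=abs((q-f[2:])@[-f[1],f[0]])
    print(n,m.sum(),np.degrees(np.arctan2(f[1],f[0])),(r<.003).mean(), X[m].min(),X[m].max())
o=bot.get_obs();print(o["time"],o["ee_pos"],o["wrist_force"],o["opening"],abs(o["qd"]).max())
for n,p in (("tin",0),):pass
```

```text
c 75 -48.635952 0.8933333333333333 0.02873543234521525 0.06290608800620984
b 219 0.1078814 0.9680365296803652 -0.0028781787368679233 0.0618349095281969
a 217 0.28572208 0.9585253456221198 -0.0002494206661255053 0.061960752491563506
13.55 [ 0.63972471 -0.14237945  0.09305917] [-3.2233262  -3.0243533   1.69717182] 0.011335961064177447 0.09809416706755832
```

Depth says about 48.6° and the arm's motion about 56°. I'll open about 6° further for margin (the stop is at 69°) and recheck.

```bash
python3 -m jog '{"delta_pos":[[0.036,0.011,-0.008],[0.036,0.011,-0.01],[0.036,0.011,-0.012],[0,0,0],[0,0,0],[0,0,0],[0,0,0],[0,0,0],[0,0,0],[0,0,0]],"turn":[[0,0,0],[0,0,0],[0,0,0],[0,0,0],[0,0,0],[0,0,0],[0,0,0],[0,0,0],[0,0,0],[0,0,0]],"hand":[-1,-1,-1,-1,-1,-1,-1,-1,-1,-1]}' 40
python3 - <<'E'
from workcell import camera,bot
from h import *
y=np.radians(16.9);ex=np.array([np.cos(y),np.sin(y),0]);ey=np.array([-np.sin(y),np.cos(y),0])
for nm in ("scene","top"):
  c=camera(nm)
  s=c["frame"][100:260,180:380] if nm=="scene" else c["frame"][160:320,270:480]
  cv2.imwrite(f"pics/{nm}6.png",cv2.resize(s[...,::-1],None,fx=3.5,fy=3.5))
  for k,n in enumerate("cba"):
    O=np.array([.529,-.1745,0])+45*.001*ex+ey*.095*k
    P=cloud(c)-O; X=P@ex;Y=P@ey;Z=P[...,2]
    m=(abs(Y)<.024)&(X>-.005)&(X<.068)&(Z>.066)&(Z<.13)&(c["frame"].min(2)>100)
    if k==0: m&=(abs(Y)>.012)
    q=np.c_[X[m],Z[m]]
    if len(q)<15: print(nm,n,"few",len(q)); continue
    f=cv2.fitLine(q.astype(np.float32),cv2.DIST_WELSCH,0.002,0.001,.001).ravel()
    r=abs((q-f[2:])@[-f[1],f[0]])
    print(nm,n,m.sum(),np.degrees(np.arctan2(f[1],f[0])),f[2:],(r<.003).mean())
o=bot.get_obs();print(o["time"],o["wrist_force"],o["opening"],abs(o["qd"]).max())
E
```

```text
time: 14.55
ee_pos: [0.6452, -0.1407, 0.0918]
tcp_rot: [-180.0, -0.1, -163.1]
wrist_force: [-4.6, -3.9, 2.7]
opening: 0.0113
scene c 125 -52.37219 [0.05479913 0.08364124] 0.92
scene b 227 -0.008425929 [0.0338598  0.06956051] 0.9647577092511013
scene a 215 -0.032386873 [0.03532525 0.06937565] 0.9767441860465116
top c 102 -50.29559 [0.04773464 0.092783  ] 0.8137254901960784
top b 480 -0.56823856 [0.03212107 0.06959861] 0.925
top a 487 0.4364669 [0.0306996  0.06923513] 0.9137577002053389
14.65 [-5.00184143 -3.78528599  3.62464668] 0.011574279050468315 0.09539388637315134
```

View pics/scene6.png

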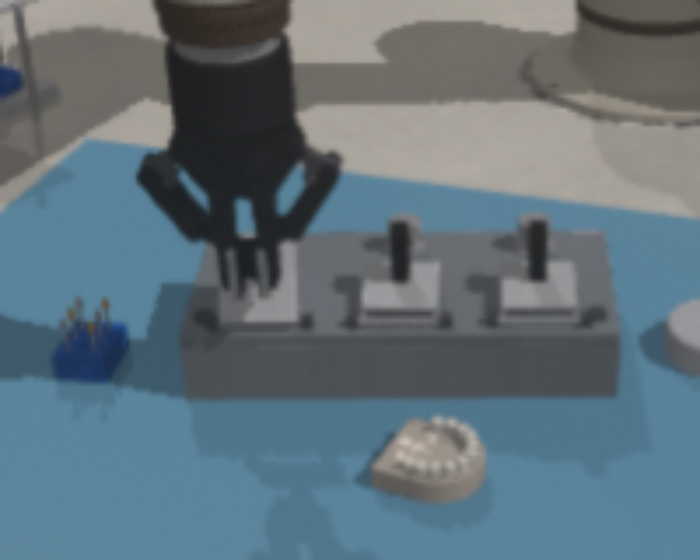

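View pics/top6.png

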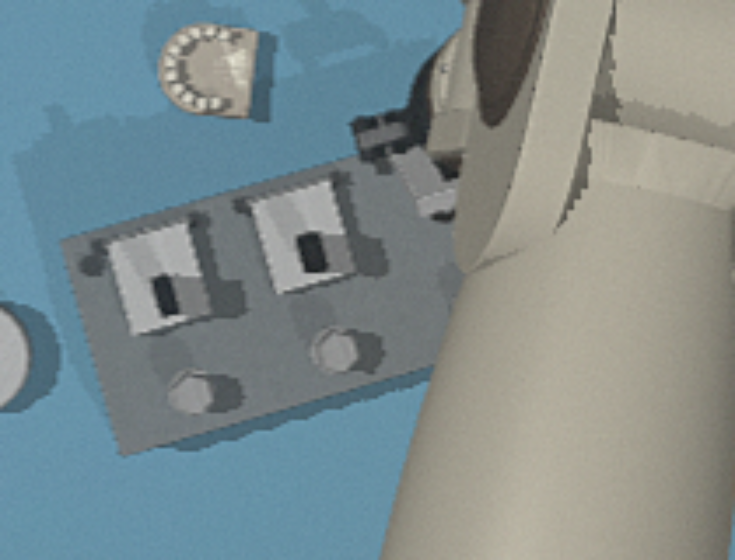

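The cover reads about 51° by depth in both views, covers a and b read 0°, and the gypsum model and tin look unmoved. I'll hold for one second and recheck for creep, and check the bystanders.

```bash
python3 -m jog '{"delta_pos":[[0,0,0],[0,0,0],[0,0,0],[0,0,0],[0,0,0],[0,0,0],[0,0,0],[0,0,0],[0,0,0],[0,0,0]],"turn":[[0,0,0],[0,0,0],[0,0,0],[0,0,0],[0,0,0],[0,0,0],[0,0,0],[0,0,0],[0,0,0],[0,0,0]],"hand":[-1,-1,-1,-1,-1,-1,-1,-1,-1,-1]}' 40
python3 - <<'E'
from workcell import camera,bot
from h import *
y=np.radians(16.9);ex=np.array([np.cos(y),np.sin(y),0]);ey=np.array([-np.sin(y),np.cos(y),0])
c=camera("scene")
O=np.array([.529,-.1745,0])+.045*ex
P=cloud(c)-O; X=P@ex;Y=P@ey;Z=P[...,2]
m=(abs(Y)<.024)&(X>-.005)&(X<.068)&(Z>.066)&(Z<.13)&(c["frame"].min(2)>100)&(abs(Y)>.012)
f=cv2.fitLine(np.c_[X[m],Z[m]].astype(np.float32),cv2.DIST_WELSCH,0.002,0.001,.001).ravel()
print(np.degrees(np.arctan2(f[1],f[0])),f[2:])
a=cv2.imread("pics/scene0.png")
d=cv2.absdiff(a,c["frame"][:,:,::-1].copy()).max(2)
for n,(u,v) in dict(bur=(206,198),gyps=(303,231),tin=(385,196)).items(): print(n,d[v-14:v+14,u-16:u+16].mean())
E
```

```text
time: 15.65
ee_pos: [0.6452, -0.1407, 0.0918]
tcp_rot: [-180.0, -0.1, -163.1]
wrist_force: [-2.5, -4.1, 2.4]
opening: 0.0112
-53.02847 [0.05367577 0.08476919]
bur 16.321428571428573
gyps 6.513392857142857
tin 7.035714285714286
```

```bash
python3 -c "
from workcell import ticket
print(ticket.job_done())"
```

```text
the job is handed in; nothing more can be done
None
```

I found the loose bolt, bolt c, and lifted the cover behind it. I handed the job in at about 15.7 s with the fingers still holding that cover open. No verdict was reported, so what follows rests on my own checks.

- **Bolts:** a and b stopped dead at z = 0.0787 m, with 37 N and 35 N on the wrist. Bolt c sank about 6 mm, to z = 0.0729 m, and stopped at about 20 N, with all covers shut. I saw its depth only at the time of pressing; the arm hid bolt c in the final top view.
- **Cover c:** I pinched its tab with a 40 N grip setting and swung it open along its arc. It stayed steady over a one-second hold, with the finger opening at 11 mm and the wrist force at about 5 N.
- **Opening angle:** my two estimates disagree. Depth fits gave 50–53°, while the arm's own motion implied about 61°. Both are above 45°, and I don't know which is closer.
- **Other covers:** covers a and b read within 0.6° of shut in both views.
- **Bystanders:** the wax tin, bur stand and gypsum model look unmoved. The brightness at the bur stand changed more than at the other two. I put that down to the arm's shadow, because its position in the picture was the same, but I did not measure it.

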